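# Fetch the hardness reference block from behind the anvils

## Robot

A 6-joint arm with a two-finger parallel gripper is mounted at the origin on the work surface. World frame = base frame: x ahead of the robot, y to its left, z up, the work surface at z = 0. Lengths are in m, angles in degrees, forces in N, time in s.
With the tool pointing down it reaches from about 0.325 to 0.85 m from the base axis. Payload 15.5 kg.
Tool frame: the origin (TCP) lies at the very end of the fingers, on their centre line; the grasp point (between the pads) lies 19 mm behind it; z points along the fingers, y is the direction in which the jaws open and shut (so a half turn about z gives the same grasp; the last joint's range is limited). The gripper opens to 91 mm and grips with 3 to 60 N. Pads are 32 mm wide; open, the fingers measure 118 mm over their backs; the gripper's body (76 mm by 178 mm) begins 60 mm behind the grasp point.
Start: joints at [-71.018, 28.281, 77.091, -0, 74.628, -5.472], TCP at [0.259, -0.569, 0.214] pointing down, gripper open.
Joint ranges: [-166.48, 166.48], [-47.26, 123.95], [12.59, 153.08], [-70.14, 250.14], [6.76, 159.57], [-176.63, 176.63]. Speed limits (degrees/s): [108.29, 108.29, 147.25, 172.46, 172.46, 172.46].

## Interface

Orientations are given as [roll, pitch, yaw] about the fixed x, y, z axes, in that order (R = Rz(yaw) Ry(pitch) Rx(roll)).
In Python, from plant import * gives the robot as it stands.
- The arm moves only by the tool carry_out, never from a script. Its argument "plan" is a list of rows, each a list of 6 numbers: the shift along the tool's x, y, z in cm, then the turn, a rotation vector about the tool's x, y, z in degrees. In form: [[x, y, z, ax, ay, az], ...]. A call has 1 to 8 rows; each row is the pose to reach, as a shift and turn from the pose measured when the call began, along the tool's axes at that moment; what a row does not reach only later rows make up. A row lasts 1/8 s, in which the tool goes at most 62.5 mm and 10.7 degrees, less where a joint would pass 70% of its speed; a pose out of reach is approached as far as the arm can. A call with a gripper value outside its range is refused whole. "gripper" is the gripper command: -1 is shut, 1 is fully open, values between are in proportion, set as the call begins (left out, the last holds). The fingers move at their own pace and stop on an object; the grip force is fixed at half the most. Time passes only in rows, so rows that repeat a pose let the fingers close. It gives the time, the measured TCP pose, the force and the opening at its end, in the units of the state.
- get_state(): the state, without advancing time (a new reading comes with each control period).
- camera(name): name is "side" or "top" or "wrist"; returns a dict with "frame" (384x512x3 uint8, red, green, blue), "fx", "fy", "cx", "cy" (pixels), "rvec" (rotation vector, rad) and "tvec" (3), from world to camera coordinates, as OpenCV has them. Camera axes: x right, y down, z forward; pixel columns grow to the right and rows downward; lengths in m; the calibration is good to about 2 mm. A picture is of the moment at which its call begins. There is no depth.
- job_done(): hands the job in, once; it reports no verdict.
The state is a dict: "clock": time; "joint_positions": joint angles; "qvel": joint speeds; "tau": joint torques, N m; "position": TCP position; "tcp_rot": TCP orientation; "wrist_force": force on the tool from outside, world axes, zero at the start; "ft_torque": the same for the moment, N m; "width": opening from 0.0 (shut) to 1.0 (fully open).
Only numpy, scipy, OpenCV 4.12 (cv2) and the standard library are available. Lean on these libraries where they do the work, as an engineer would, in place of code of your own. Each camera call takes 0.05 s, during which the arm holds its last target. There are 200 camera calls.

## Task

The low steel reference block lies at the back of the storage tray, hemmed in by the stem anvil, the V-block and the lens case: first stand all three upright on the grey parking mat, then fetch the reference block and lay it gently on the specimen stage, centred in the ring. Only after that, stand each of the three back, centred on the pad it came from. Knock nothing over, and leave the two mounted specimens and the loupe where they are.

Things in the scene. Friction and masses are not known exactly. Their poses are not given: they have to be found in the camera images.
- ref_block: hardness reference block: a low bright steel disc, 54 mm diameter, 16 mm high, about 0.3 kg. Origin: centre of its underside, z up. At the start it lies flat in the rear middle of the tray, hemmed in by the three tall things
- stem_anvil: flat anvil standing plate down: dark steel disc 54 mm diameter, 14 mm high, with a bright steel stem 26 mm diameter rising from its centre; 95 mm high overall, about 0.5 kg. Grip it by the top of the stem. Origin: centre of its underside, z up
- v_block: V-anvil: upright square aluminium block, 42 x 42 mm, 94 mm high, about 0.4 kg. A groove along its own x axis runs across its top 16 mm (between two cheeks 8 mm thick at its +y and -y sides); solid below 78 mm. Origin: centre of its underside, z up
- lens_case: lens case: upright black round plastic can with screw lid, 48 mm diameter, 100 mm high, about 0.2 kg. Origin: centre of its underside, z up
- tray: grey storage tray, fixed, 170 (x) x 200 (y) mm. Origin: centre of its underside; floor 6 mm above the desk; rims 12 mm high, 30 mm at the +x (rear) edge. Four dark square pads, 58 mm, flush with the floor, at (x, y) in the tray's frame: reference block (35, 0) mm; the tall things, one centred on each, in any order, (-32, 0), (35, 64), (35, -64) mm
- mat: grey parking mat, fixed, 300 (x) x 170 (y) mm, 3 mm thick; origin: centre of its underside, so its top is at 3 mm. It lies to the left or the right of the tray; a mounted specimen already stands in the +y half of the mat, 55 to 65 mm from its long centre line
- stage: specimen stage with two micrometer heads (one out of its +x side, one out of its -y side), fixed, on the other side of the tray from the mat. Square dark plate 110 x 110 mm, its flat top 45 mm above the desk, a thin bright ring 66 mm in diameter at the centre of the top (a flat marking). Origin: centre of its underside, directly below the ring's centre
- mount_mat: mounted specimen on the mat: black resin puck, 30 mm diameter, 20 mm high, loose; origin: centre of its underside. To be left alone
- mount_tray: mounted specimen in a front corner of the tray: black resin puck, 30 mm diameter, 20 mm high, loose; origin: centre of its underside. To be left alone
- loupe: loupe on the desk beyond the tray: short round black magnifier, 42 mm diameter, 38 mm high, loose; origin: centre of its underside. To be left alone
Not all that is in view belongs to the job. What is shaped like the stem_anvil but blue or purple is not meant.

How it is judged:
By the outcome, as a careful person would: the job done as asked, in the order asked, and still so for the second after the job is handed in, with the robot touching nothing.
It also fails if it takes over 144 s, if anything falls off the work surface, if the arm or the gripper's body presses on something with over 40 N, if the wrist force passes 120 N, or if a joint passes its speed limit or range.

## Working session

There is one attempt and no reset: what is moved stays moved. The work goes in short steps, Python scripts to look and compute and a tool call to move; the robot and the scene stay as the last step left them, time stands still between calls to the robot, and variables do not carry over. Pictures are saved under pics/ and viewed, about 12 in all and at most 16, crops included, and the job is handed in when it is done.

Besides the shell and the picture viewer there is one more tool, called after "Emit:" as a command line: name --pt "numbers of a row" for each row, then --argument value for the rest. carry_out: Moves the arm, as the interface text tells. Its arguments: {"type":"object","properties":{"plan":{"type":"array","items":{"type":"array","items":{"type":"number"}}},"gripper":{"type":"number"}},"required":["plan"]}

```bash
ls; mkdir -p pics; python3 - <<'E'
from plant import *
import cv2
s=get_state();print({k:s[k] for k in('clock','position','tcp_rot','width')})
for n in('top','side'):
    c=camera(n);cv2.imwrite(f'pics/{n}0.png',cv2.resize(c['frame'][:,:,::-1],(800,600),interpolation=cv2.INTER_CUBIC))
    print(n,c['fx'],c['fy'],c['cx'],c['cy'],c['rvec'],c['tvec'])
E
```

```text
pics
{'clock': 0.0, 'position': array([ 0.25858183, -0.56858296,  0.21334867]), 'tcp_rot': array([-1.79931134e+02, -6.07253244e-03,  2.44533900e+01]), 'width': 1.0000451195521594}
top 408.30943290864957 408.30943290864957 256.52711386001755 192.65858290960458 [ 2.17975628 -2.17492029  0.09751366] [0.0115697 0.5497654 0.8811383]
side 417.0523794063848 417.0523794063848 250.8985197736764 193.60622689864755 [ 2.33746878 -0.16636419  0.04422092] [-0.55126801  0.09934692  0.89353561]
```

View pics/top0.png

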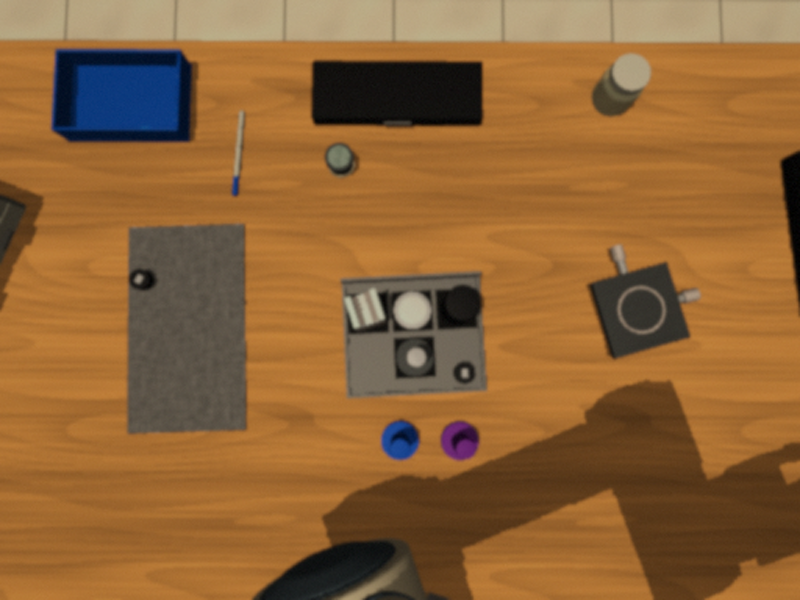

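View pics/side0.png

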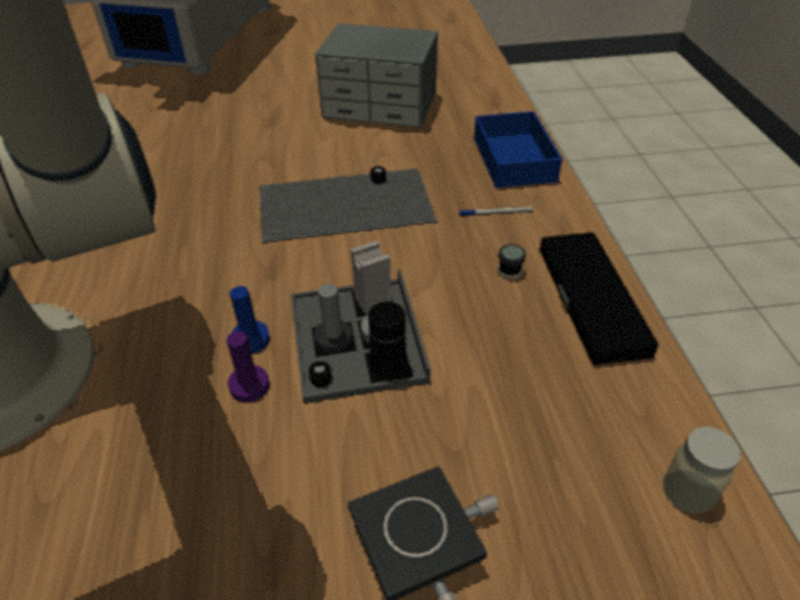

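```bash
cat >h.py <<'E'
import numpy as np,cv2
from plant import *
def P(c,X):  # project world -> native px
    K=np.array([[c['fx'],0,c['cx']],[0,c['fy'],c['cy']],[0,0,1]]);return cv2.projectPoints(np.float64(X).reshape(-1,3),np.float64(c['rvec']),np.float64(c['tvec']),K,None)[0][:,0]
def W(c,uv,z): # native px -> world at height z
    R=cv2.Rodrigues(np.float64(c['rvec']))[0];C=-R.T@np.float64(c['tvec']).ravel()
    uv=np.float64(uv).reshape(-1,2);d=np.c_[(uv-[c['cx'],c['cy']])/[c['fx'],c['fy']],np.ones(len(uv))]@R
    return C+d*((z-C[2])/d[:,2])[:,None]
def crop(f,x,y,w,h,k):return cv2.resize(f[y:y+h,x:x+w,::-1],None,fx=k,fy=k,interpolation=cv2.INTER_CUBIC)
E
python3 - <<'E'
from h import *
c=camera('top');f=c['frame'];o=np.zeros((600,800,3),np.uint8)
def put(im,x,y):o[y:y+im.shape[0],x:x+im.shape[1]]=im
put(crop(f,214,170,100,86,5),0,0);put(crop(f,375,155,75,75,4),500,0);put(crop(f,75,138,90,145,2),510,305)
for u in range(214,314,10):cv2.line(o,((u-214)*5,425),((u-214)*5,435),(0,255,255),1);cv2.putText(o,str(u),((u-214)*5,448),0,.4,(255,255,255))
for v in range(170,256,10):cv2.line(o,(490,(v-170)*5),(500,(v-170)*5),(0,255,255),1);cv2.putText(o,str(v),(465,(v-170)*5+4),0,.35,(0,255,255))
cv2.imwrite('pics/c1.png',o)
E
```

```text
(no output)
```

View pics/c1.png

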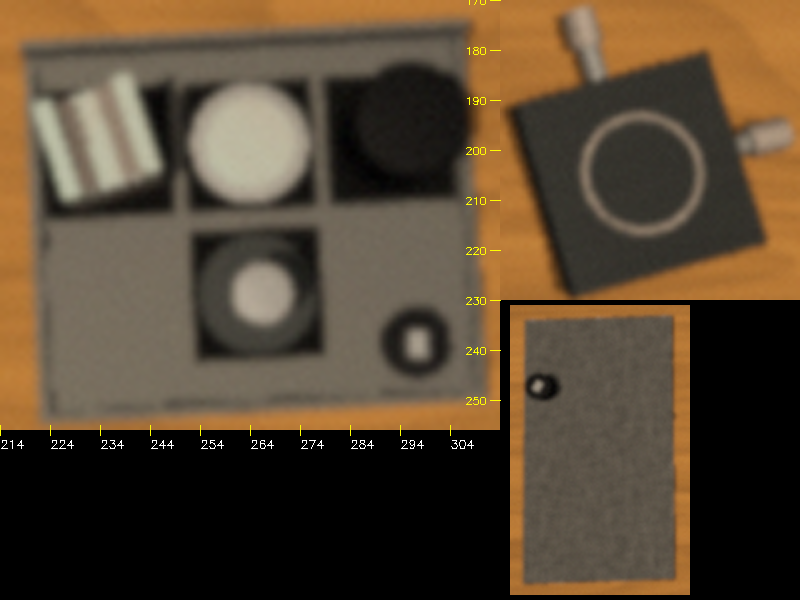

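```bash
python3 - <<'E'
from h import *
c=camera('top')
A=lambda x,y:(214+x/5,170+y/5)
M=lambda x,y:(75+(x-510)/2,138+(y-305)/2)
r=lambda n,q,z:print(n,W(c,q,z)[:,:2].round(4).tolist())
pads=W(c,[A(257.5,291.5),A(249,146),A(106,152),A(392,139)],.006)[:,:2];print('pads S,R,L,Rt',pads.round(4))
# tray fit (rigid) tray frame-> world
T=np.array([[-.032,0],[.035,0],[.035,.064],[.035,-.064]])
tm,pm=T.mean(0),pads.mean(0);H=(T-tm).T@(pads-pm);th=np.arctan2(H[0,1]-H[1,0],H[0,0]+H[1,1])
R=np.array([[np.cos(th),-np.sin(th)],[np.sin(th),np.cos(th)]]);t=pm-R@tm
print('tray yaw',np.degrees(th),'t',t,'fit pads',(T@R.T+t).round(4).tolist())
v=W(c,[A(35,100),A(128,72),A(162,165),A(65,203)],.1);print('v corners',v[:,:2].round(4).tolist(),v.mean(0).round(4))
e=np.roll(v,-1,0)-v;print('edges',np.linalg.norm(e,axis=1).round(4),np.degrees(np.arctan2(e[:,1],e[:,0])).round(1))
r('stem',[A(263,293)],.101);r('lens',[A(411,121)],.106);r('ref',[A(250,144)],.022);r('mtray',[A(416,342)],.02)
r('stage',[(410.75,198.25)],.045);r('mat',[M(526,321),M(674,317),M(676,579),M(524,583)],.003);r('mmat',[M(542,386)],.02)
r('blue,purple',[(400/1.5625,440/1.5625),(460/1.5625,440/1.5625)],.02);r('loupe',[(340/1.5625,158/1.5625)],.038)
E
```

```text
pads S,R,L,Rt [[ 0.4711 -0.0076]
 [ 0.5365 -0.0037]
 [ 0.5337  0.0609]
 [ 0.5399 -0.0683]]
tray yaw 2.912013367847513 t [ 0.50206084 -0.00560101] fit pads [[0.4701, -0.0072], [0.537, -0.0038], [0.5338, 0.0601], [0.5403, -0.0677]]
v corners [[0.5483, 0.0851], [0.5598, 0.0474], [0.522, 0.0334], [0.5065, 0.0726]] [0.5342 0.0596 0.1   ]
edges [0.0394 0.0404 0.0421 0.0437] [ -73.  -159.7  111.6   16.7]
stem [[0.4704, -0.0075]]
lens [[0.5396, -0.067]]
ref [[0.5363, -0.0038]]
mtray [[0.449, -0.0772]]
stage [[0.5365, -0.321]]
mat [[0.658, 0.4104], [0.663, 0.2411], [0.3669, 0.2319], [0.3622, 0.401]]
mmat [[0.581, 0.3824]]
blue,purple [[0.355, 0.0135], [0.3551, -0.0704]]
loupe [[0.7529, 0.0999]]
```

Could be taken for the stem anvil: the grey one in the tray at (415,357), the blue one at (400,440) and the purple one at (460,440). I choose the grey one, and the close crop confirms it: dark disc, bright stem. The V-block is at (365,310) and the lens case at (462,304). The ref block is at (412,310), the mat is to the left and the stage to the right.

Emit:
carry_out --pt "42.5 -42.3 5.3 0 0 24.45" --pt "42.5 -42.3 5.3 0 0 24.45" --pt "42.5 -42.3 5.3 0 0 24.45" --pt "42.5 -42.3 5.3 0 0 24.45" --pt "42.5 -42.3 5.3 0 0 24.45" --pt "42.5 -42.3 5.3 0 0 24.45" --pt "42.5 -42.3 5.3 0 0 24.45" --pt "42.5 -42.3 5.3 0 0 24.45" --gripper 1

```text
clock: 1.2
position: [0.4347, -0.1019, 0.17]
tcp_rot: [-180.0, -0.0, -0.0]
wrist_force: [1.1, -1.0, 0.2]
width: 1.005
```

Emit:
carry_out --pt "3.57 -9.44 0 0 0 0" --pt "3.57 -9.44 0 0 0 0" --pt "3.57 -9.44 0 0 0 0" --pt "3.57 -9.44 3 0 0 0" --pt "3.57 -9.44 6 0 0 0" --pt "3.57 -9.44 8.5 0 0 0" --pt "3.57 -9.44 10 0 0 0" --pt "3.57 -9.44 10 0 0 0"

```text
clock: 2.2
position: [0.4696, -0.0081, 0.0693]
tcp_rot: [-180.0, 0.1, -0.1]
wrist_force: [-0.0, -0.9, 0.2]
width: 1.0
```

```bash
python3 - <<'E'
from h import *
c=camera('wrist');cv2.imwrite('pics/w1.png',c['frame'][:,:,::-1]);s=get_state();print(s['position'],s['wrist_force'],np.abs(s['qvel']).max())
E
```

```text
[ 0.47009176 -0.00805016  0.0700161 ] [-0.06220443  0.24639532  0.46450871] 1.0761623177096273
```

View pics/w1.png

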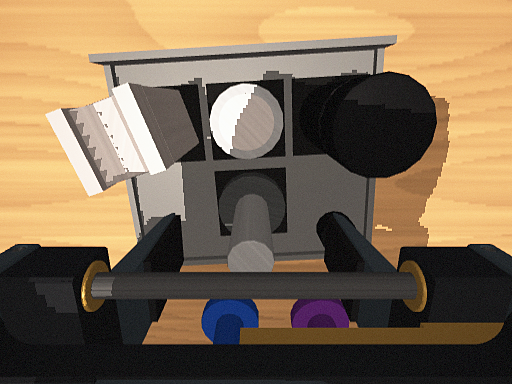

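The wrist view shows the grey stem at (250,255) centred between the two fingers, at about (155,270) and (345,270). I'm closing on it.

Emit:
carry_out --pt "0 0 0 0 0 0" --pt "0 0 0 0 0 0" --pt "0 0 0 0 0 0" --pt "0 0 0 0 0 0" --pt "0 0 0 0 0 0" --pt "0 0 0 0 0 0" --pt "0 0 0 0 0 0" --gripper -1

```text
clock: 3.12
position: [0.4701, -0.0079, 0.07]
tcp_rot: [-180.0, 0.0, -0.1]
wrist_force: [0.1, 0.3, -6.1]
width: 0.284
```

Emit:
carry_out --pt "0 0 -4 0 0 0" --pt "0 0 -8 0 0 0" --pt "0 0 -12 0 0 0" --pt "-1 -4 -12 0 0 0" --pt "-2 -9 -12 0 0 0" --pt "-3 -14 -12 0 0 0" --pt "-4 -19 -12 0 0 0" --pt "-5 -24 -12 0 0 0"

```text
clock: 4.12
position: [0.4195, 0.2334, 0.1899]
tcp_rot: [-180.0, 0.1, -0.1]
wrist_force: [1.6, 0.1, -5.1]
width: 0.276
```

Emit:
carry_out --pt "0 -4 0 0 0 0" --pt "0 -5.3 0 0 0 0" --pt "0 -5.3 4 0 0 0" --pt "0 -5.3 8 0 0 0" --pt "0 -5.3 10 0 0 0" --pt "0 -5.3 10 0 0 0"

```text
clock: 4.88
position: [0.4184, 0.2854, 0.0886]
tcp_rot: [179.9, 0.3, -0.1]
wrist_force: [-0.2, 0.2, -5.0]
width: 0.282
```

Emit:
carry_out --pt "0 0 1 0 0 0" --pt "0 0 1.7 0 0 0" --pt "0 0 2.1 0 0 0" --pt "0 0 2.15 0 0 0" --pt "0 0 2.15 0 0 0"

```text
clock: 5.5
position: [0.4184, 0.2855, 0.0673]
tcp_rot: [179.9, 0.2, -0.1]
wrist_force: [-0.3, 0.0, -5.0]
width: 0.278
```

Emit:
carry_out --pt "0 0 0 0 0 0" --pt "0 0 0 0 0 0" --pt "0 0 0 0 0 0" --pt "0 0 0 0 0 0" --pt "0 0 0 0 0 0" --pt "0 0 -4 0 0 0" --pt "0 0 -9 0 0 0" --pt "0 0 -9 0 0 0" --gripper 1

```text
clock: 6.5
position: [0.4206, 0.2866, 0.1605]
tcp_rot: [-179.9, -0.1, -0.1]
wrist_force: [-0.0, 0.1, -0.4]
width: 1.0
```

Emit:
carry_out --pt "2.3 4.5 0 0 0 -4" --pt "4.6 9 0 0 0 -8" --pt "6.9 13.5 0 0 0 -12" --pt "9.2 18 0 0 0 -16" --pt "11.36 22.66 0 0 0 -18.5" --pt "11.36 22.66 0 0 0 -18.5" --pt "11.36 22.66 0 0 0 -18.5"

```text
clock: 7.38
position: [0.5332, 0.0599, 0.1596]
tcp_rot: [-179.9, -0.0, 18.4]
wrist_force: [-0.1, 0.5, 0.3]
width: 1.003
```

```bash
python3 - <<'E'
from h import *
o=np.zeros((384,912,3),np.uint8)
c=camera('wrist');o[:,:512]=c['frame'][:,:,::-1]
c=camera('top');o[:,512:]=crop(c['frame'],76,140,100,96,4)
cv2.imwrite('pics/w2.png',cv2.resize(o,(800,337)));s=get_state();print(s['position'],s['tcp_rot'])
E
```

```text
[0.53316513 0.06062173 0.15991404] [-1.79916997e+02 -3.31184655e-02  1.84664909e+01]
```

View pics/w2.png

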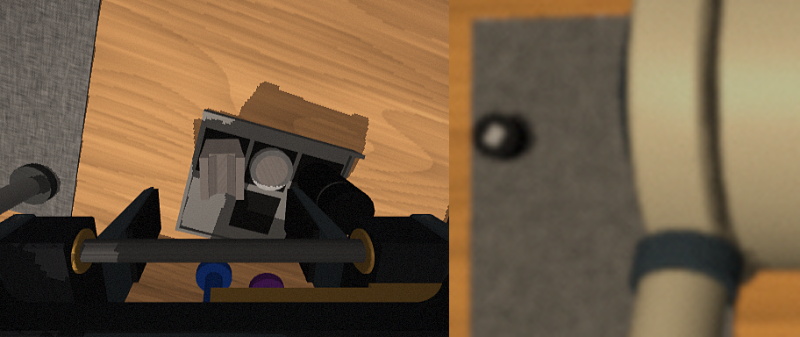

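The V-block at (222,170) is square to the jaws and lies between the fingers; the stem anvil stands on the mat at (35,185). I'm going down to grip.

Emit:
carry_out --pt "0 0 3 0 0 0" --pt "0 0 6 0 0 0" --pt "0 0 9 0 0 0" --pt "0 0 10.5 0 0 0" --pt "0 0 11 0 0 0" --pt "0 0 11 0 0 0"

```text
clock: 8.22
position: [0.5334, 0.061, 0.0503]
tcp_rot: [-179.9, -0.1, 18.5]
wrist_force: [0.9, 0.4, 0.6]
width: 1.001
```

Emit:
carry_out --pt "0 0 0 0 0 0" --pt "0 0 0 0 0 0" --pt "0 0 0 0 0 0" --pt "0 0 0 0 0 0" --pt "0 0 0 0 0 0" --pt "0 0 0 0 0 0" --pt "0 0 0 0 0 0" --gripper -1

```text
clock: 9.1
position: [0.5335, 0.061, 0.0504]
tcp_rot: [-179.9, -0.1, 18.5]
wrist_force: [0.3, -0.6, 2.1]
width: 0.463
```

Emit:
carry_out --pt "0 0 -3 0 0 0" --pt "0 0 -6 0 0 0" --pt "0 0 -8 0 0 0" --pt "1 -4.4 -8 0 0 5" --pt "2 -8.8 -8 0 0 9" --pt "3 -13.2 -8 0 0 13" --pt "4 -17.6 -8 0 0 18.5" --pt "4.9 -22 -8 0 0 18.5"

```text
clock: 10.1
position: [0.5094, 0.2864, 0.1303]
tcp_rot: [-179.9, 0.0, -0.1]
wrist_force: [1.3, 0.1, -4.9]
width: 0.461
```

Emit:
carry_out --pt "0 0 0 0 0 0" --pt "0 0 0 0 0 0" --pt "0 0 3 0 0 0" --pt "0 0 5.5 0 0 0" --pt "0 0 6.5 0 0 0" --pt "0 0 6.5 0 0 0"

```text
clock: 10.85
position: [0.5094, 0.2858, 0.0651]
tcp_rot: [-180.0, 0.1, -0.2]
wrist_force: [-0.1, 0.3, -4.4]
width: 0.458
```

Emit:
carry_out --pt "0 0 0.8 0 0 0" --pt "0 0 1.4 0 0 0" --pt "0 0 1.7 0 0 0" --pt "0 0 1.75 0 0 0" --pt "0 0 1.75 0 0 0"

```text
clock: 11.48
position: [0.5094, 0.2859, 0.0477]
tcp_rot: [-180.0, 0.1, -0.1]
wrist_force: [0.2, -0.4, -4.6]
width: 0.462
```

Emit:
carry_out --pt "0 0 0 0 0 0" --pt "0 0 0 0 0 0" --pt "0 0 0 0 0 0" --pt "0 0 0 0 0 0" --pt "0 0 -3 0 0 0" --pt "0 0 -7 0 0 0" --pt "0 0 -11 0 0 0" --pt "0 0 -11 0 0 0" --gripper 1

```text
clock: 12.48
position: [0.5111, 0.2865, 0.1606]
tcp_rot: [-179.8, -0.2, -0.1]
wrist_force: [-0.5, -0.7, 0.0]
width: 1.0
```

Emit:
carry_out --pt "0.4 5 0 0 0 0" --pt "0.8 10 0 0 0 0" --pt "1.2 16 0 0 0 0" --pt "1.6 22 0 0 0 0" --pt "2.2 27 0 0 0 0" --pt "2.8 32 0 0 0 0" --pt "2.8 35.4 0 0 0 0" --pt "2.8 35.4 0 0 0 0"

```text
clock: 13.48
position: [0.5378, -0.0696, 0.1588]
tcp_rot: [-179.8, -0.2, -0.3]
wrist_force: [0.5, 0.5, 0.7]
width: 0.999
```

Emit:
carry_out --pt "0 0 0 0 0 0" --pt "0 0 3 0 0 0" --pt "0 0 6 0 0 0" --pt "0 0 9 0 0 0" --pt "0 0 10.3 0 0 0" --pt "0 0 10.3 0 0 0"

```text
clock: 14.22
position: [0.5378, -0.0686, 0.0554]
tcp_rot: [-179.8, -0.1, -0.3]
wrist_force: [-0.4, 0.5, 0.5]
width: 1.003
```

Emit:
carry_out --pt "0.2 -0.08 0 0 0 0" --pt "0.2 -0.08 0 0 0 0" --pt "0.2 -0.08 0 0 0 0" --pt "0.2 -0.08 0 0 0 0" --pt "0.2 -0.08 0 0 0 0" --pt "0.2 -0.08 0 0 0 0" --gripper -1

```text
clock: 14.98
position: [0.5398, -0.0678, 0.0555]
tcp_rot: [-179.8, -0.1, -0.3]
wrist_force: [-0.5, 0.2, 3.2]
width: 0.519
```

Emit:
carry_out --pt "0 0 -4 0 0 0" --pt "0 0 -8 0 0 0" --pt "2 -4 -9 0 0 0" --pt "4 -9 -9 0 0 0" --pt "6 -14 -9 0 0 0" --pt "6 -19 -9 0 0 0" --pt "6 -24 -9 0 0 0" --pt "6 -28 -9 0 0 0"

```text
clock: 15.98
position: [0.6005, 0.2135, 0.1462]
tcp_rot: [-179.8, -0.1, -0.2]
wrist_force: [-0.4, -0.1, -1.9]
width: 0.526
```

Emit:
carry_out --pt "0 -4 0 0 0 0" --pt "0 -7.2 0 0 0 0" --pt "0 -7.2 0 0 0 0" --pt "0 -7.2 3 0 0 0" --pt "0 -7.2 6 0 0 0" --pt "0 -7.2 7.5 0 0 0" --pt "0 -7.2 7.5 0 0 0"

```text
clock: 16.85
position: [0.6004, 0.285, 0.0706]
tcp_rot: [-179.9, 0.0, -0.3]
wrist_force: [-0.1, -0.1, -0.8]
width: 0.52
```

Emit:
carry_out --pt "0 0 0.8 0 0 0" --pt "0 0 1.4 0 0 0" --pt "0 0 1.75 0 0 0" --pt "0 0 1.8 0 0 0" --pt "0 0 1.8 0 0 0"

```text
clock: 17.48
position: [0.6005, 0.2851, 0.0528]
tcp_rot: [-179.9, 0.0, -0.2]
wrist_force: [-0.2, -0.1, -1.2]
width: 0.524
```

Emit:
carry_out --pt "0 0 0 0 0 0" --pt "0 0 0 0 0 0" --pt "0 0 0 0 0 0" --pt "0 0 0 0 0 0" --pt "0 0 -3 0 0 0" --pt "0 0 -7 0 0 0" --pt "0 0 -11 0 0 0" --pt "0 0 -11 0 0 0" --gripper 1

```text
clock: 18.48
position: [0.6023, 0.2855, 0.1662]
tcp_rot: [-179.7, -0.3, -0.2]
wrist_force: [0.3, -0.3, -0.0]
width: 0.999
```

Emit:
carry_out --pt "-1 5 0 0 0 0" --pt "-2 10 0 0 0 0" --pt "-3 15 0 0 0 0" --pt "-4 20 0 0 0 0" --pt "-5.5 25 1 0 0 0" --pt "-6.6 28.9 3 0 0 0" --pt "-6.6 28.9 6 0 0 0" --pt "-6.6 28.9 6 0 0 0"

```text
clock: 19.48
position: [0.5335, -0.0031, 0.1026]
tcp_rot: [-179.7, -0.0, -0.3]
wrist_force: [0.5, 0.1, 0.5]
width: 1.001
```

```bash
python3 - <<'E'
from h import *
o=np.zeros((384,912,3),np.uint8)
c=camera('wrist');o[:,:512]=c['frame'][:,:,::-1]
s=get_state();print(s['position'],s['tcp_rot'])
print('ref proj',P(c,[.5365,-.0038,.022])*800/912,'TCP proj',P(c,s['position'])*800/912)
c=camera('side');o[:,512:]=crop(c['frame'],150,60,160,154,2.5)[:384,:400]
cv2.imwrite('pics/w3.png',cv2.resize(o,(800,337)))
E
```

```text
[ 0.53453592 -0.00281339  0.10387721] [-1.79722803e+02 -1.36292967e-01 -2.59044243e-01]
ref proj [[224.2745569  170.87879585]] TCP proj [[223.11782473 208.36343892]]
```

View pics/w3.png

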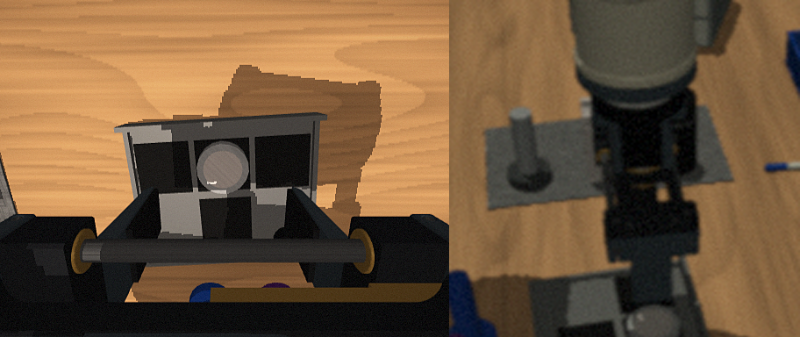

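Emit:
carry_out --pt "0.3 0 3 -0.3 0 -0.2" --pt "0.3 0 6 -0.3 0 -0.2" --pt "0.3 0 8 -0.3 0 -0.2" --pt "0.3 0 9.2 -0.3 0 -0.2" --pt "0.3 0 9.4 -0.3 0 -0.2" --pt "0.3 0 9.4 -0.3 0 -0.2"

```text
clock: 20.32
position: [0.5392, -0.0021, 0.0114]
tcp_rot: [180.0, -0.3, -0.0]
wrist_force: [-0.9, -0.3, 0.7]
width: 0.998
```

Emit:
carry_out --pt "0 0 0 0 0 0" --pt "0 0 0 0 0 0" --pt "0 0 0 0 0 0" --pt "0 0 0 0 0 0" --pt "0 0 0 0 0 0" --pt "0 0 0 0 0 0" --gripper -1

```text
clock: 21.08
position: [0.5392, -0.0022, 0.0115]
tcp_rot: [180.0, -0.3, -0.0]
wrist_force: [-1.1, -0.3, 2.2]
width: 0.573
```

Emit:
carry_out --pt "0 0 -1 0 0 0" --pt "0 0 -3 0 0 0" --pt "0 0 -6 0 0 0" --pt "0 0 -9 0 0 0" --pt "0 4 -9 0 0 0" --pt "0 9 -9 0 0 0" --pt "0 14 -9 0 0 0" --pt "0 18 -9 0 0 0"

```text
clock: 22.08
position: [0.5384, -0.1839, 0.1021]
tcp_rot: [179.9, -0.3, -0.0]
wrist_force: [0.1, 0.7, -3.2]
width: 0.57
```

Emit:
carry_out --pt "0 4 0 0 0 0" --pt "0 9 0 0 0 0" --pt "-0.2 12.5 0 0 0 0" --pt "-0.2 13.9 0 0 0 0" --pt "-0.2 13.9 0 0 0 0" --pt "-0.2 13.9 2 0 0 0" --pt "-0.2 13.9 3 0 0 0" --pt "-0.2 13.9 3 0 0 0"

```text
clock: 23.08
position: [0.5362, -0.3217, 0.0717]
tcp_rot: [-180.0, -0.2, -0.0]
wrist_force: [-0.1, 0.4, -3.1]
width: 0.569
```

```bash
python3 - <<'E'
from h import *
o=np.zeros((600,800,3),np.uint8)
s=get_state();print(s['position'],s['tcp_rot'],s['width'])
c=camera('wrist');o[:300,:400]=cv2.resize(c['frame'][:,:,::-1],(400,300))
c=camera('side');o[300:,:400]=crop(c['frame'],160,240,133,100,3)[:300,:400].copy() if 0 else cv2.resize(c['frame'][240:384,180:372,::-1],(400,300))
c=camera('top');o[:,400:]=cv2.resize(c['frame'][130:280,360:460,::-1],(400,600))
cv2.imwrite('pics/w4.png',o)
E
```

```text
[ 0.53618757 -0.32172679  0.07173343] [-1.79986255e+02 -2.34271532e-01 -2.05310517e-04] 0.5686303615523903
```

View pics/w4.png

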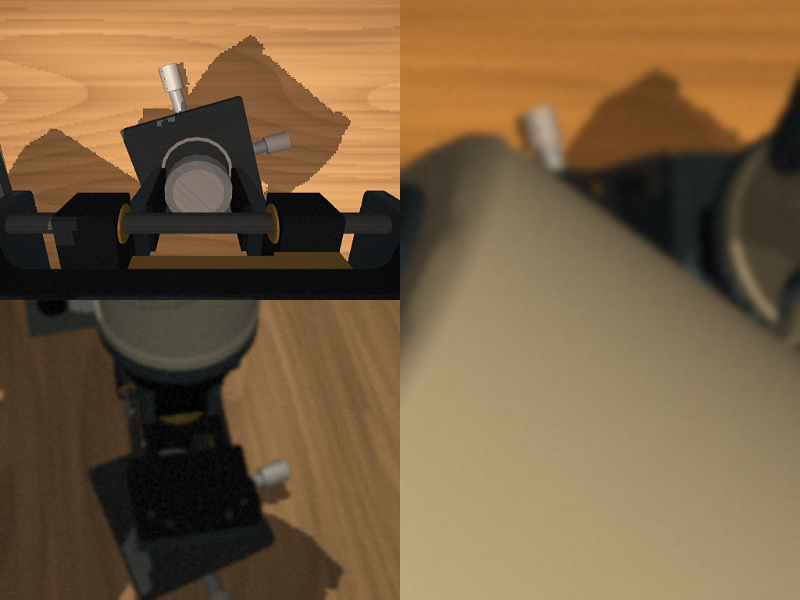

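Emit:
carry_out --pt "0 0 0.8 0 0 0" --pt "0 0 1.4 0 0 0" --pt "0 0 1.75 0 0 0" --pt "0 0 1.95 0 0 0" --pt "0 0 2.0 0 0 0"

```text
clock: 23.85
position: [0.5369, -0.3229, 0.0527]
tcp_rot: [179.9, -0.3, -0.0]
wrist_force: [-0.1, 0.7, -3.6]
width: 0.569
```

```bash
python3 - <<'E'
from h import *
s=get_state();print(s['position'],s['tcp_rot'],s['wrist_force'])
c=camera('wrist');f=c['frame'].copy();np.save('w5.npy',f)
cx,cy=.5365,-.321;p=s['position']
t=np.linspace(0,2*np.pi,90)
# ring model at stage est (green), disc top at TCP (red), magnified
k=5;x0,y0=185,155;im=crop(f,x0,y0,150,118,k)
zt=p[2]-.0115+.022
for (X,Y,r,z,col) in((cx,cy,.033,.045,(0,255,0)),(p[0],p[1],.027,zt,(0,0,255))):
    q=((P(c,np.c_[X+r*np.cos(t),Y+r*np.sin(t),t*0+z])+.5-[x0,y0])*k).astype(int);cv2.polylines(im,[q],True,col,1)
cv2.imwrite('pics/w5.png',im)
E
```

```text
[ 0.5369143  -0.32285925  0.05273724] [ 1.79930537e+02 -3.36429142e-01 -2.91632143e-02] [-0.14486823  0.66874316 -3.57169378]
```

View pics/w5.png

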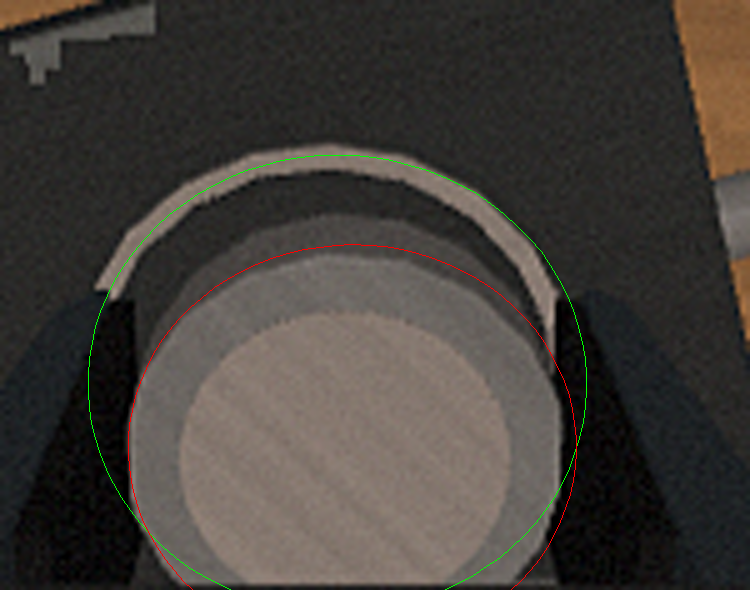

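The wrist crop has the ring centre near column 329 and the block near 345, so the block is about 1.4 mm too far to -y and on target in x. I'm shifting it, then lowering it gently.

Emit:
carry_out --pt "0 -0.07 0 0 0 0" --pt "0 -0.14 0.05 0 0 0" --pt "0 -0.14 0.1 0 0 0" --pt "0 -0.14 0.15 0 0 0" --pt "0 -0.14 0.18 0 0 0"

```text
clock: 24.52
position: [0.537, -0.3215, 0.051]
tcp_rot: [179.9, -0.3, -0.0]
wrist_force: [-0.6, -0.1, -2.4]
width: 0.569
```

Emit:
carry_out --pt "0 0 0 0 0 0"

```text
clock: 24.65
position: [0.5369, -0.3215, 0.0509]
tcp_rot: [179.9, -0.3, -0.0]
wrist_force: [-0.1, 0.0, -2.3]
width: 0.568
```

Emit:
carry_out --pt "0 0 0.02 0 0 0" --pt "0 0 0.04 0 0 0" --pt "0 0 0.05 0 0 0"

```text
clock: 25.02
position: [0.537, -0.3215, 0.0505]
tcp_rot: [179.9, -0.3, -0.0]
wrist_force: [-1.0, 0.4, -0.1]
width: 0.569
```

Emit:
carry_out --pt "0 0 0 0 0 0" --pt "0 0 0 0 0 0" --pt "0 0 0 0 0 0" --pt "0 0 0 0 0 0" --pt "0 0 -1 0 0 0" --pt "0 0 -4 0 0 0" --pt "0 0 -8 0 0 0" --pt "0 0 -8 0 0 0" --gripper 1

```text
clock: 26.02
position: [0.5381, -0.3225, 0.1342]
tcp_rot: [179.7, -0.6, -0.0]
wrist_force: [0.4, 0.1, 0.1]
width: 0.997
```

```bash
python3 - <<'E'
from h import *
s=get_state();print(s['position'],s['tcp_rot'],s['wrist_force'])
c=camera('wrist');cv2.imwrite('pics/w6.png',crop(c['frame'],180,110,150,115,5))
E
```

```text
[ 0.53808657 -0.32250258  0.13419355] [ 1.79727273e+02 -6.12931760e-01 -2.46367277e-02] [0.35235782 0.07593114 0.14949832]
```

View pics/w6.png

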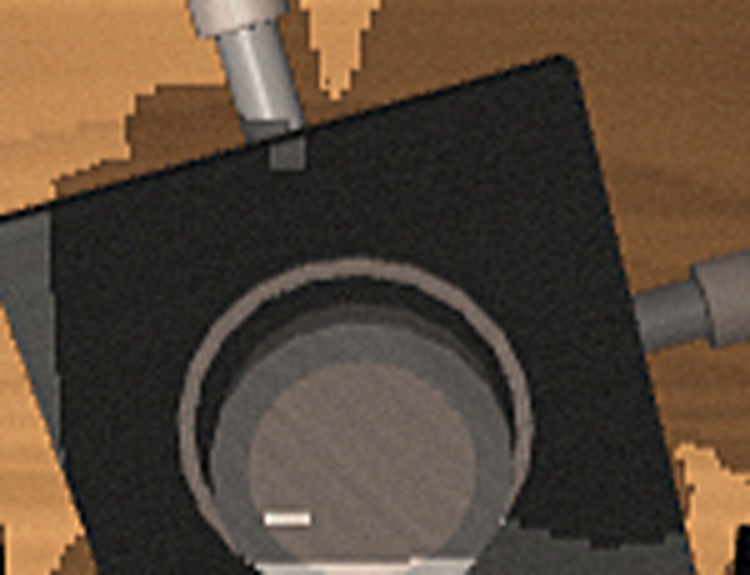

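```bash
python3 - <<'E'
from h import *
from scipy.optimize import least_squares
c=camera('wrist')
def fit(pts,z,n):
    w=W(c,np.array(pts)/5+[180,110]-.4,z)[:,:2]
    r=least_squares(lambda p:np.hypot(*(w-p[:2]).T)-p[2],[*w.mean(0),.03]);print(n,r.x.round(4),(r.fun*1e3).round(1))
fit([(187,425),(526,425),(357,266),(232,311),(480,311),(205,507)],.045,'ring')
fit([(210,470),(514,470),(362,322),(249,374),(474,374)],.061,'disc')
fit([(249,463),(476,463),(362,362),(280,388),(445,388)],.061,'inner')
E
```

```text
ring [ 0.5375 -0.3188  0.0315] [-0.4 -0.2 -0.4  0.4  0.4  0.3]
disc [ 0.5354 -0.3199  0.0264] [ 0.1  0.1  0.4 -0.2 -0.3]
inner [ 0.5359 -0.32    0.0199] [-0.1 -0.1 -0.6  0.5  0.5]
```

Emit:
carry_out --pt "0 -5 -3 0.3 -0.6 0" --pt "0 -11 -3.6 0.3 -0.6 0" --pt "-2 -17 -3.6 0.3 -0.6 0" --pt "-4 -23 -3.6 0.3 -0.6 0" --pt "-6 -29 -3.6 0.3 -0.6 0" --pt "-8 -35 -3.6 0.3 -0.6 0" --pt "-10 -41 -3.6 0.3 -0.6 0" --pt "-11.9 -46 -3.6 0.3 -0.6 0"

```text
clock: 27.12
position: [0.4161, 0.1404, 0.1648]
tcp_rot: [-179.8, 0.3, -0.0]
wrist_force: [0.4, -0.2, -0.1]
width: 0.999
```

```bash
python3 - <<'E'
from h import *
s=get_state();print(s['position'],s['tcp_rot'])
f=np.mean([camera('top')['frame'].astype(float) for _ in range(4)],0).astype(np.uint8);np.save('t7.npy',f)
cv2.imwrite('pics/t7.png',crop(f,380,165,64,64,9))
E
```

```text
[0.41610494 0.1404044  0.16476258] [-1.79811568e+02  2.90873971e-01 -2.58881785e-02]
```

View pics/t7.png

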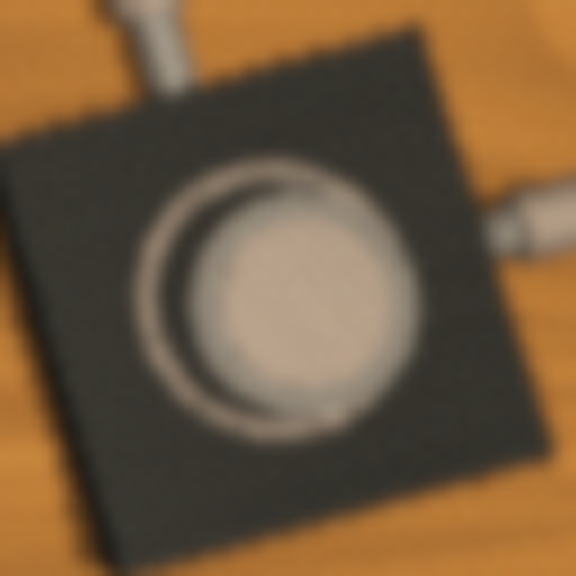

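```bash
python3 - <<'E'
from h import *
c=camera('top');A=lambda p:np.array(p)/9+[380,165]-.45
print('ring',W(c,A([(276,299),(142,299),(276,165),(276,433)]),.045).round(4)[:,:2].tolist())
print('disc',W(c,A([(305,304),(190,304),(420,304),(305,190),(305,418)]),.061).round(4)[:,:2].tolist())
E
```

```text
ring [[0.5376, -0.3199], [0.5375, -0.2877], [0.57, -0.3209], [0.5053, -0.3189]]
disc [[0.5352, -0.3207], [0.5351, -0.2935], [0.5352, -0.3479], [0.5622, -0.3215], [0.5082, -0.3198]]
```

Emit:
carry_out --pt "1.5 6 0 -0.2 0.3 0" --pt "3 12 0 -0.2 0.3 0" --pt "4.5 18 0 -0.2 0.3 0" --pt "6 24 0 -0.2 0.3 0" --pt "8 30 0 -0.2 0.3 0" --pt "10 36 0 -0.2 0.3 0" --pt "12 42 0 -0.2 0.3 0" --pt "12 46.2 0 -0.2 0.3 0"

```text
clock: 28.38
position: [0.5372, -0.3279, 0.1622]
tcp_rot: [180.0, -0.0, -0.1]
wrist_force: [-0.0, -0.2, -0.4]
width: 1.001
```

Emit:
carry_out --pt "0 0 0 0 0 0" --pt "0 0 0 0 0 0"

```text
clock: 28.62
position: [0.5361, -0.3286, 0.1615]
tcp_rot: [-180.0, 0.0, -0.3]
wrist_force: [0.3, 0.5, 0.0]
width: 1.001
```

Emit:
carry_out --pt "0 -0.73 3 0 0 -0.2" --pt "0 -0.73 6 0 0 -0.2" --pt "0 -0.73 9 0 0 -0.2" --pt "0 -0.73 10.5 0 0 -0.2" --pt "0 -0.73 11 0 0 -0.2" --pt "0 -0.73 11 0 0 -0.2"

```text
clock: 29.38
position: [0.5363, -0.3214, 0.0521]
tcp_rot: [180.0, -0.0, -0.1]
wrist_force: [-0.6, -0.4, -0.6]
width: 1.004
```

Emit:
carry_out --pt "0 0 0 0 0 0" --pt "0 0 0 0 0 0" --pt "0 0 0 0 0 0" --pt "0 0 0 0 0 0" --pt "0 0 0 0 0 0" --pt "0 0 0 0 0 0" --gripper -1

```text
clock: 30.12
position: [0.5364, -0.3214, 0.0521]
tcp_rot: [180.0, -0.0, -0.1]
wrist_force: [-0.2, 0.4, 2.1]
width: 0.572
```

Emit:
carry_out --pt "0 0 -0.15 0 0 0" --pt "0 0 -0.3 0 0 0" --pt "0.1 -0.05 -0.3 0 0 0" --pt "0.21 -0.1 -0.3 0 0 0" --pt "0.21 -0.1 -0.3 0 0 0" --pt "0.21 -0.1 -0.15 0 0 0" --pt "0.21 -0.1 -0.05 0 0 0" --pt "0.21 -0.1 0 0 0 0"

```text
clock: 31.12
position: [0.5384, -0.3204, 0.0522]
tcp_rot: [180.0, 0.0, -0.1]
wrist_force: [-2.3, 2.3, 4.2]
width: 0.568
```

Emit:
carry_out --pt "0 0 0 0 0 0" --pt "0 0 0 0 0 0"

```text
clock: 31.38
position: [0.5384, -0.3204, 0.0522]
tcp_rot: [180.0, 0.0, -0.1]
wrist_force: [0.3, -0.2, -1.8]
width: 0.569
```

Emit:
carry_out --pt "0 0 0.02 0 0 0" --pt "0 0 0.03 0 0 0"

```text
clock: 31.62
position: [0.5384, -0.3204, 0.0521]
tcp_rot: [180.0, -0.0, -0.1]
wrist_force: [-2.8, 1.4, 5.7]
width: 0.569
```

Emit:
carry_out --pt "0 0 0 0 0 0" --pt "0 0 0 0 0 0" --pt "0 0 0 0 0 0" --pt "0 0 0 0 0 0" --pt "0 0 -1 0 0 0" --pt "0 0 -4 0 0 0" --pt "0 0 -9 0 0 0" --pt "0 0 -12 0 0 0" --gripper 1

```text
clock: 32.62
position: [0.539, -0.3208, 0.1752]
tcp_rot: [179.9, -0.1, -0.1]
wrist_force: [0.6, 0.4, 0.3]
width: 0.997
```

Emit:
carry_out --pt "0 -6 0 0 0 0" --pt "0 -12 0 0 0 0" --pt "-2 -18 0 0 0 0" --pt "-4 -24 0 0 0 0" --pt "-6 -30 0 0 0 0" --pt "-8 -36 0 0 0 0" --pt "-10 -42 0 0 0 0" --pt "-12 -46 0 0 0 0"

```text
clock: 33.62
position: [0.4189, 0.1414, 0.1749]
tcp_rot: [179.9, -0.2, -0.0]
wrist_force: [0.3, -0.3, -0.1]
width: 1.002
```

```bash
python3 - <<'E'
from h import *
s=get_state();print(s['position'],s['tcp_rot'])
f=np.mean([camera('top')['frame'].astype(float) for _ in range(4)],0).astype(np.uint8)
cv2.imwrite('pics/t8.png',np.hstack([crop(f,390,176,44,44,9),cv2.resize(camera('wrist')['frame'][:,:,::-1],None,fx=.78,fy=1.03125)]))
E
```

```text
[0.41885008 0.14142377 0.17490002] [ 1.79915279e+02 -2.10731010e-01 -2.16495860e-02]
```

View pics/t8.png

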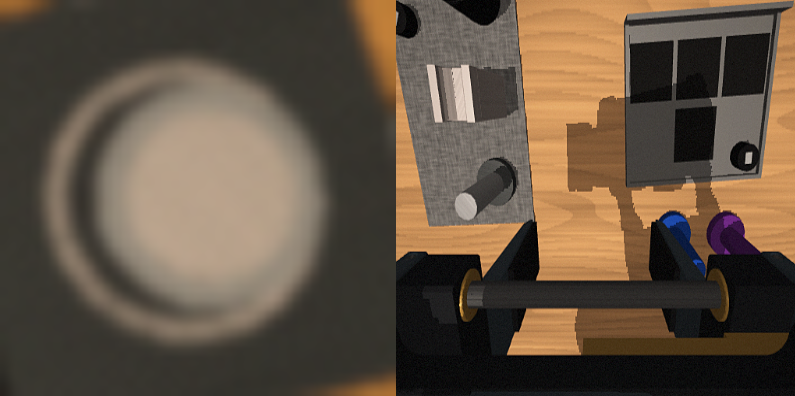

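The block now sits within about 0.6 mm of the ring centre (disc at (211,198), ring at (186,200) before correcting for parallax). All three parked things stand upright on the mat, so I'm returning the stem anvil.

Emit:
carry_out --pt "0 -5 0 0 -0.2 0" --pt "0 -10 0 0 -0.2 0" --pt "0 -14.4 0 0 -0.2 0" --pt "0 -14.4 0 0 -0.2 0" --pt "0 -14.4 4 0 -0.2 0" --pt "0 -14.4 8 0 -0.2 0" --pt "0 -14.4 10.7 0 -0.2 0" --pt "0 -14.4 10.7 0 -0.2 0"

```text
clock: 34.88
position: [0.4201, 0.2812, 0.0662]
tcp_rot: [179.8, 0.2, -0.1]
wrist_force: [0.5, 0.1, 1.0]
width: 0.997
```

Emit:
carry_out --pt "0 0 0 0 0 0" --pt "0 0 0 0 0 0" --pt "0 0 0 0 0 0" --pt "0 0 0 0 0 0" --pt "0 0 0 0 0 0" --pt "0 0 0 0 0 0" --pt "0 0 0 0 0 0" --gripper -1

```text
clock: 35.75
position: [0.4203, 0.2815, 0.0662]
tcp_rot: [179.8, 0.2, -0.1]
wrist_force: [1.1, -3.4, -6.1]
width: 0.279
```

Emit:
carry_out --pt "0 0 -4 0 0 0" --pt "0 0 -8 0 0 0" --pt "1 4 -10 0.2 0.2 0" --pt "2 9 -10 0.2 0.2 0" --pt "3 14 -10 0.2 0.2 0" --pt "4 19 -10 0.2 0.2 0" --pt "5.2 24 -10 0.2 0.2 0" --pt "5.2 28.5 -10 0.2 0.2 0"

```text
clock: 36.75
position: [0.4721, -0.0052, 0.1667]
tcp_rot: [-180.0, -0.0, -0.2]
wrist_force: [0.7, -0.5, -5.8]
width: 0.278
```

Emit:
carry_out --pt "0 0 0 0 0 0" --pt "0 0 0 0 0 0" --pt "0 0 4 0 0 0" --pt "0 0 7 0 0 0" --pt "0 0 8 0 0 0" --pt "0 0 8 0 0 0"

```text
clock: 37.5
position: [0.472, -0.0046, 0.0867]
tcp_rot: [-180.0, 0.0, -0.1]
wrist_force: [-0.1, -0.2, -5.4]
width: 0.281
```

Emit:
carry_out --pt "0 0.15 0.4 0 0 0" --pt "0 0.29 0.8 0 0 0" --pt "0 0.29 1.3 0 0 0" --pt "0 0.29 1.6 0 0 0" --pt "0 0.29 1.73 0 0 0" --pt "0 0.29 1.73 0 0 0"

```text
clock: 38.25
position: [0.4719, -0.0075, 0.0693]
tcp_rot: [-180.0, 0.0, -0.1]
wrist_force: [-0.0, 0.7, -5.3]
width: 0.279
```

Emit:
carry_out --pt "0 0 0.05 0 0 0" --pt "0 0 0.05 0 0 0"

```text
clock: 38.5
position: [0.472, -0.0075, 0.069]
tcp_rot: [-180.0, 0.0, -0.1]
wrist_force: [-1.0, -0.8, 0.3]
width: 0.279
```

Emit:
carry_out --pt "0 0 0 0 0 0" --pt "0 0 0 0 0 0" --pt "0 0 0 0 0 0" --pt "0 0 0 0 0 0" --pt "0 0 0 0 0 0" --pt "0 0 -4 0 0 0" --pt "0 0 -9 0 0 0" --pt "0 0 -9 0 0 0" --gripper 1

```text
clock: 39.5
position: [0.474, -0.0078, 0.1621]
tcp_rot: [180.0, -0.3, -0.1]
wrist_force: [-1.1, -0.0, -0.7]
width: 0.997
```

Emit:
carry_out --pt "0.5 -5 0 0 -0.3 0" --pt "1 -10 0 0 -0.3 0" --pt "2 -15 0 0 -0.3 0" --pt "3 -20 0 0 -0.3 0" --pt "3.5 -25 0 0 -0.3 0" --pt "3.5 -29.4 0 0 -0.3 0" --pt "3.5 -29.4 0 0 -0.3 0" --pt "3.5 -29.4 0 0 -0.3 0"

```text
clock: 40.5
position: [0.5089, 0.2857, 0.1613]
tcp_rot: [179.9, 0.1, -0.1]
wrist_force: [0.3, -0.7, 0.4]
width: 0.996
```

Emit:
carry_out --pt "0 0 3 0 0 0" --pt "0 0 6 0 0 0" --pt "0 0 9 0 0 0" --pt "0 0 11 0 0 0" --pt "0 0 11.3 0 0 0" --pt "0 0 11.3 0 0 0"

```text
clock: 41.25
position: [0.5092, 0.285, 0.0488]
tcp_rot: [179.9, 0.0, -0.1]
wrist_force: [-0.1, 0.3, 0.0]
width: 1.002
```

Emit:
carry_out --pt "0 0 0 0 0 0" --pt "0 0 0 0 0 0" --pt "0 0 0 0 0 0" --pt "0 0 0 0 0 0" --pt "0 0 0 0 0 0" --pt "0 0 0 0 0 0" --pt "0 0 0 0 0 0" --gripper -1

```text
clock: 42.12
position: [0.5092, 0.2851, 0.0488]
tcp_rot: [179.9, 0.0, -0.1]
wrist_force: [0.2, 0.6, 2.0]
width: 0.459
```

Emit:
carry_out --pt "0 0 -4 0 0 0" --pt "0 0 -9 0 0 0" --pt "0 4 -9 0 0 -3" --pt "0.5 9 -9 0 0 -3" --pt "1.5 14 -9 0 0 -3" --pt "2.5 19 -9 0 0 -3" --pt "2.5 22.5 -9 0 0 -3" --pt "2.5 22.5 -9 0 0 -3"

```text
clock: 43.12
position: [0.5334, 0.0579, 0.1387]
tcp_rot: [179.9, 0.1, 2.7]
wrist_force: [0.5, 0.6, -5.2]
width: 0.457
```

Emit:
carry_out --pt "0 0 0 0 0 0" --pt "0 0 3 0 0 0" --pt "0 0 6 0 0 0" --pt "0 0 7.5 0 0 0" --pt "0 0 7.5 0 0 0" --pt "0 0 7.5 0 0 0"

```text
clock: 43.88
position: [0.5338, 0.058, 0.0645]
tcp_rot: [179.9, 0.0, 2.7]
wrist_force: [0.8, 0.7, -4.1]
width: 0.461
```

Emit:
carry_out --pt "0 -0.12 0.3 0 0 0" --pt "0 -0.23 0.6 0 0 0" --pt "0 -0.23 0.9 0 0 0" --pt "0 -0.23 1.2 0 0 0" --pt "0 -0.23 1.28 0 0 0" --pt "0 -0.23 1.28 0 0 0"

```text
clock: 44.62
position: [0.5336, 0.0603, 0.0518]
tcp_rot: [179.9, 0.0, 2.7]
wrist_force: [-1.9, -0.3, 0.9]
width: 0.457
```

Emit:
carry_out --pt "0 0 0 0 0 0"

```text
clock: 44.75
position: [0.5336, 0.0603, 0.0518]
tcp_rot: [179.9, 0.0, 2.7]
wrist_force: [-0.8, 0.0, -3.2]
width: 0.46
```

Emit:
carry_out --pt "0 0 0 0 0 0" --pt "0 0 0 0 0 0" --pt "0 0 0 0 0 0" --pt "0 0 0 0 0 0" --pt "0 0 -3 0 0 0" --pt "0 0 -7 0 0 0" --pt "0 0 -11 0 0 0" --pt "0 0 -11 0 0 0" --gripper 1

```text
clock: 45.75
position: [0.5354, 0.0605, 0.1645]
tcp_rot: [179.9, -0.3, 2.7]
wrist_force: [0.0, 0.2, -0.6]
width: 1.003
```

Emit:
carry_out --pt "1.5 -4 0 0 0 0" --pt "3 -9 0 0 -0.3 2.7" --pt "4.5 -14 0 0 -0.3 2.7" --pt "6 -19 0 0 -0.3 2.7" --pt "7.56 -22.1 0 0 -0.3 2.7" --pt "7.56 -22.1 0 0 -0.3 2.7" --pt "7.56 -22.1 0 0 -0.3 2.7"

```text
clock: 46.62
position: [0.5997, 0.2843, 0.1635]
tcp_rot: [179.9, 0.1, 0.0]
wrist_force: [0.2, 0.3, 0.1]
width: 1.002
```

Emit:
carry_out --pt "0.08 -0.08 3 0 0 0" --pt "0.08 -0.08 6 0 0 0" --pt "0.08 -0.08 9 0 0 0" --pt "0.08 -0.08 10.8 0 0 0" --pt "0.08 -0.08 11.1 0 0 0" --pt "0.08 -0.08 11.1 0 0 0"

```text
clock: 47.38
position: [0.6007, 0.2848, 0.0532]
tcp_rot: [179.9, 0.1, 0.0]
wrist_force: [-0.4, 0.2, 0.8]
width: 1.0
```

Emit:
carry_out --pt "0 0 0 0 0 0" --pt "0 0 0 0 0 0" --pt "0 0 0 0 0 0" --pt "0 0 0 0 0 0" --pt "0 0 0 0 0 0" --pt "0 0 0 0 0 0" --gripper -1

```text
clock: 48.12
position: [0.6007, 0.2848, 0.0532]
tcp_rot: [179.9, 0.1, 0.0]
wrist_force: [0.3, 0.2, 0.2]
width: 0.525
```

Emit:
carry_out --pt "0 0 -5 0 0 0" --pt "0 0 -10 0 0 0" --pt "0 4 -13.5 0 0 0" --pt "0 9 -13.5 0 0 0" --pt "0 14 -13.5 0 0 0" --pt "-1.5 19 -13.5 0 0 0" --pt "-3 24 -13.5 0 0 0" --pt "-4.5 29 -13.5 0 0 0"

```text
clock: 49.12
position: [0.5552, -0.0064, 0.1888]
tcp_rot: [179.9, 0.1, 0.0]
wrist_force: [1.1, -0.9, -2.3]
width: 0.521
```

Emit:
carry_out --pt "-1 4 0 0 0 0" --pt "-1.5 6.2 0 0 0 0" --pt "-1.5 6.2 0 0 0 0" --pt "-1.5 6.2 0 0 0 0"

```text
clock: 49.62
position: [0.5403, -0.068, 0.1889]
tcp_rot: [179.9, 0.1, 0.0]
wrist_force: [-0.7, 0.5, -2.2]
width: 0.523
```

Down 13.27 cm to z ≈ 0.0562.

Emit:
carry_out --pt "-0.03 0 4 0 0 0" --pt "-0.03 0 8 0 0 0" --pt "-0.03 0 11 0 0 0" --pt "-0.03 0 12.3 0 0 0" --pt "-0.03 0 12.9 0 0 0" --pt "-0.03 0 13.15 0 0 0" --pt "-0.03 0 13.25 0 0 0" --pt "-0.03 0 13.25 0 0 0"

```text
clock: 50.62
position: [0.5401, -0.0683, 0.0569]
tcp_rot: [179.9, 0.0, 0.0]
wrist_force: [0.1, -0.3, -2.3]
width: 0.517
```

Emit:
carry_out --pt "0 0 0 0 0 0"

```text
clock: 50.75
position: [0.5403, -0.0684, 0.0573]
tcp_rot: [179.9, 0.0, 0.0]
wrist_force: [-0.6, 0.1, -1.2]
width: 0.522
```

Emit:
carry_out --pt "-0.03 -0.06 0.05 0 0 0" --pt "-0.03 -0.06 0.1 0 0 0" --pt "-0.03 -0.06 0.11 0 0 0"

```text
clock: 51.12
position: [0.54, -0.0678, 0.0562]
tcp_rot: [179.9, 0.0, 0.0]
wrist_force: [-0.8, -0.2, 1.4]
width: 0.523
```

Emit:
carry_out --pt "0 0 0 0 0 0" --pt "0 0 0 0 0 0" --pt "0 0 0 0 0 0" --pt "0 0 0 0 0 0" --pt "0 0 -3 0 0 0" --pt "0 0 -7 0 0 0" --pt "0 0 -11 0 0 0" --pt "0 0 -14 0 0 0" --gripper 1

```text
clock: 52.12
position: [0.5402, -0.0675, 0.1979]
tcp_rot: [179.9, -0.1, 0.0]
wrist_force: [1.0, -1.1, -0.8]
width: 0.998
```

Emit:
carry_out --pt "0 -6 0 0 0 0" --pt "0 -12 0 0 0 0" --pt "0 -18 0 0 0 0" --pt "0 -24 0 0 0 0" --pt "0 -30 0 0 0 0" --pt "0 -35 0 0 0 0" --pt "0 -40 0 0 0 0" --pt "0 -40 0 0 0 0"

```text
clock: 53.12
position: [0.5394, 0.3356, 0.1966]
tcp_rot: [179.9, -0.1, 0.2]
wrist_force: [0.2, -0.9, 0.7]
width: 1.001
```

```bash
python3 - <<'E'
from h import *
s=get_state();print(s['clock'],s['position'])
c=camera('top');f=np.mean([camera('top')['frame'].astype(float) for _ in range(4)],0).astype(np.uint8)
k=5;im=crop(f,214,166,110,90,k)
th=np.radians(2.9);R=np.array([[np.cos(th),-np.sin(th)],[np.sin(th),np.cos(th)]])
for q in((-.032,0),(.035,.064),(.035,-.064)):
    X=R@q+[.50206,-.0056]
    for z,r,col in((.101,.013,(0,0,255)),(.1,.021,(0,255,255)),(.106,.024,(0,255,0))):
        if (q[0]<0)!=(r<.02) or q[0]>0 and (q[1]>0)!=(r<.022): continue
        t=np.linspace(0,6.28,60);p=P(c,np.c_[X[0]+r*np.cos(t),X[1]+r*np.sin(t),t*0+z])
        cv2.polylines(im,[((p+.5-[214,166])*k).astype(int)],True,col,1)
o=np.zeros((600,800,3),np.uint8);o[:450,:550]=im;o[:250,550:]=crop(f,386,173,50,50,5)
sd=camera('side')['frame'];o[300:600,560:]=crop(sd,180,140,120,150,2)
cv2.imwrite('pics/f.png',o)
E
```

```text
53.125 [0.53944544 0.33559459 0.19657351]
```

View pics/f.png

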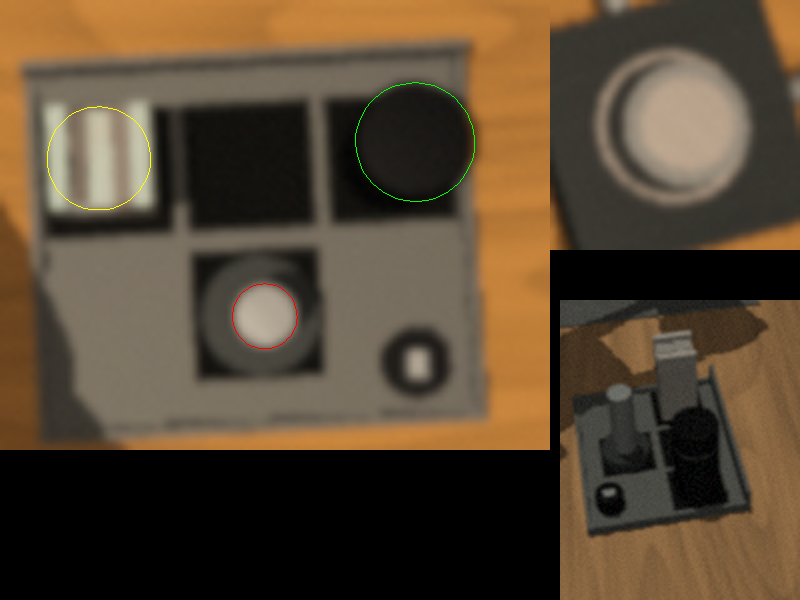

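The final picture shows all three on their pads, matching the model overlays at (99,158), (264,316) and (415,142). The side crop shows them upright, and the block sits inside the ring. I'm handing in.

```bash
python3 -c "
from plant import *
print(job_done())"
```

```text
the job is handed in; nothing more can be done
None
```

I parked the stem anvil, V-block and lens case upright on the mat, then laid the reference block on the stage. After that I stood each of the three back on its own pad and handed the job in at about 53 s. No verdict was reported.

- **Reference block:** after the first placing, the wrist and top cameras both showed it about 2.3 mm off the ring's centre. I regripped it and moved it; the top camera then put it within about 0.6 mm.
- **Three tall things:** in the last top view their tops match the expected circles over their pads to about 1–2 mm. The side view shows them upright.
- **V-block:** it went back roughly square to the tray, not at its original yaw of about 18°.
- **Stem anvil:** the regrip on the mat was about 4 mm off in y, so closing the jaws may have nudged it slightly there. It stayed upright, and I allowed for its small shift in the jaws when putting it back.
- **Left alone:** I saw the tray specimen unmoved in the last view, and did not touch the mat specimen or the loupe. I did not check those last two again at the end.
- **One disagreement:** the gripper opening and the wrist image gave about 52 mm for the reference block, though the first top view after placing fitted 54 mm. It made no difference to the placing.

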